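# Latch the filter flap and hold the purge dial at the third click

## Task

The bench air cleaner has had its filter changed. First swing its hinged flap down shut until the tab on its front edge drops behind the rim and keeps it shut by itself; then turn the spring-return purge dial clockwise past its first two clicks to the third of four (the mark with three pips) and hold it there: finish while still holding the dial, because it springs back when let go. Leave the tin, the wood block and the spanner near the cleaner where they are.

Things in the scene. Friction and masses are not known exactly. Their poses are not given: they have to be found in the camera images.
- cleaner: bench air cleaner, grey sheet-metal box fixed to the table, 200 (x) by 300 (y) by 126 mm tall; origin under its centre on the table top; x from its front to its back (hose port), y to its left. Left part (y -40 to +150 mm): open filter box under the flap; right part: control head, flat top 126 mm above the table, with the dial. It may stand turned by up to 0.35 rad.
- flap_hinge (a point): middle of the flap's hinge line at the back of the filter box, 120 mm above the table; fixed to the cleaner, in its frame at (80, 55, 120) mm; the hinge line runs along the cleaner's y axis. Axes as the cleaner's.
- flap_angle (a joint): hinge angle of the flap, rad: 0 shut (level, upper face 126 mm above the table, rigid stop), grows as its front edge rises; starts at 0.65 to 1.05. A light spring carries its weight: far open it stays where left, but let go near shut it lifts again to about 0.35 unless the tab holds it. Latched it rests within 0.02 of shut.
- flap_edge (a point): middle of the flap's front edge, on its upper (outer) face, 186 mm from the hinge line; turns with the flap, its x axis lies in the flap and points to the hinge, z is the outward normal of its upper face.
- tab (a joint): 50 mm wide steel tab hanging 36 mm down from the middle of the flap's front edge, outside the front wall; rad, 0 = hanging straight under its light spring, grows bent outwards. Going down it meets the rim bead on the front wall some 11 mm before shut (flap at about 0.06), is bent by about 0.08, and drops back to under 0.03 behind it.
- tab_end (a point): lower end of the tab
- dial_grip (a point): centre of the dial's upright grip bar, on its vertical axis, 160 mm above the table (in the cleaner's frame at (0, -95, 160) mm). The bar is black, 56 mm long, 16 mm thick, from 140 to 176 mm above the table, on a round skirt 68 mm across whose top is at 140 mm. Turns with the dial: x axis along the bar to the white pointer's end, z up.
- dial: the whole purge dial (skirt and grip bar); origin on its axis, 126 mm above the table, axes as dial_grip. At rest the pointer faces the cleaner's front, 0.54 rad towards its right side, at a plain stud; clockwise (seen from above) it sweeps to the left past marks of one, two, three and four raised pips.
- dial_angle (a joint): turn of the dial, rad, 0 at rest, grows clockwise seen from above. It clicks at 0.36, 0.72, 1.08 and 1.44, with a stop at 1.52. The third click is 1.08. A spring drives it back to 0 from every click when let go; turning takes 0.03 to 0.16 N m, most just past each click.
- flap: the flap (with its tab): aluminium plate 178 mm wide, 6 mm thick, reaching from the hinge line 188 mm to the cleaner's front, its underside in the plane of the hinge line; origin at flap_hinge, x axis from its front edge to the hinge. Pushing it down near its front edge until the tab drops in takes about 5 N.
- tin: bystander: round grey tin, 68 mm across, 26 mm tall, on the table by the cleaner; origin under its centre
- block: bystander: red-brown wood block 42 x 70 x 30 mm on the table by the cleaner; origin under its centre
- spanner: bystander: pale steel spanner 32 x 135 x 9 mm on the table by the cleaner; origin under its centre

How it is judged:
By the outcome, as a careful person would: the job done as asked, in the order asked, and still so for the second after the job is handed in, while the arm keeps its last pose, push and grip.
It also fails if it takes over 48 s, if anything falls off the work surface, if the arm or the gripper's body presses on something with over 40 N, if the wrist force passes 120 N, or if a joint passes its speed limit or range.

## Robot

A 7-joint arm with a two-finger parallel gripper is mounted at the origin on a cart in front of the work surface, level with it; the furniture and walls round the work are solid. World frame = base frame: x ahead of the robot, y to its left, z up, the work surface at z = 0. Lengths are in m, angles in degrees, forces in N, time in s.
With the tool pointing down it reaches from about 0.35 to 0.9 m from the base axis. Payload 7.2 kg.
Tool frame: the origin (TCP) lies on the mounting face of the last link; the fingertips stand 182 mm ahead of it and the grasp point (between the pads) lies 163 mm ahead of it (manip.pinch_z is the distance from the TCP to the grasp point, in m); z points along the fingers, y is the line along which they close (so a half turn about z gives the same grasp; the last joint's range is limited). The gripper opens to 88 mm and grips with 3 to 60 N. Pads are 20 mm wide; open, the fingers measure 115 mm over their backs; the gripper's body (75 mm by 178 mm) begins 61 mm behind the grasp point.
Start: joints at [-76.616, 23.554, -0.728, 91.456, 0.321, 64.991, -4.71], TCP at [0.186, 0.597, 0.405] pointing down, gripper open.
Joint ranges: [-169.25, 169.25], [-16.82, 113.86], [-84.01, 82.57], [7.8, 145.47], [-59.2, 239.2], [7.22, 106.19], [-163.78, 163.78]. Speed limits (degrees/s): [136.94, 136.94, 172.46, 172.46, 180, 180, 180].

## Interface

Orientations are given as a 3x3 rotation matrix whose columns are the frame's x, y, z axes.
In Python, from station import manip, eyes gives the robot as it stands. The module is installed in compiled form; this text tells all that it offers.
- The arm moves only by the tool drive_tool, never from a script. Its argument "commands" is a list of rows, each an object of numbers: "wx", "wy", "wz": the turn, a rotation vector about the tool's x, y, z in rad; "x", "y", "z": the shift along the tool's x, y, z in cm; "jaw": the closure, from -1 (fully open) to 1 (shut). In form: [{"wx": .., "wy": .., "wz": .., "x": .., "y": .., "z": .., "jaw": ..}, ...]. A call has 1 to 10 rows; each row is the pose to reach, as a shift and turn from the pose commanded when the call began, along the tool's axes at that moment; what a row does not reach only later rows make up. A row lasts 1/12 s, in which the tool goes at most 41.7 mm and 7.16 degrees, less where a joint would pass 70% of its speed; a pose out of reach is approached as far as the arm can. A call with a gripper value outside its range is refused whole. The fingers move at their own pace and stop on an object; "grip_force" is the grip in N (left out, the last holds). Time passes only in rows, so rows that repeat a pose let the fingers close. It gives the time, the measured TCP pose, the force, the opening and the grip force at its end, in the units of the state.
- manip.observe(): the state, without advancing time (a new reading comes with each control period).
- eyes.snapshot(name): name is "scene" or "top" or "wrist"; returns the picture (384x512x3 uint8, red, green, blue); there is no depth.
- eyes.camera_params(name): a dict with "vfov" (degrees; the focal length in pixels is half the picture's height over the tangent of half this angle, whatever the lens; pixels are square), "cx", "cy" (the principal point, pixels), "position" and "orientation" of the camera in the world. Camera axes: x right, y up, looking along -z (the intrinsics and any distortion apply to the point x, -y, -z); pixel columns grow to the right and rows downward; lengths in m; the calibration is good to about 2 mm. A picture is of the moment at which its call begins: read the wrist's pose just before it. camera_params takes no time and is no camera call; for the wrist camera it gives the pose at the moment of the call.
- manip.close_job(): hands the job in; it is judged then, once.
The state is a dict: "time_s": time; "joint_pos": joint angles; "joint_velocities": joint speeds; "joint_torque": joint torques, N m; "position": TCP position; "eef_rot": TCP orientation; "ft_force": force on the tool from outside, world axes, zero at the start; "moment": the same for the moment, N m; "width": finger opening in m; "grasp_force": force on a finger pad.
Only numpy, scipy, OpenCV 4.12 (cv2) and the standard library are available. Lean on these libraries where they do the work, as an engineer would, in place of code of your own. Each camera call takes 0.05 s, during which the arm holds its last target. There are 200 camera calls.

## Working session

There is one attempt and no reset: what is moved stays moved. The work goes in short steps, Python scripts to look and compute and a tool call to move; the robot and the scene stay as the last step left them, time stands still between calls to the robot, and variables do not carry over. Pictures are saved under pics/ and viewed, at most 10 in all, crops included, and the job is handed in when it is done.

Besides the shell and the picture viewer there is one more tool, called after "Call:" as a command line: name --argument value ..., lists and objects as JSON in quotes. drive_tool: Moves the arm, as the interface text tells. Its arguments: {"type":"object","properties":{"commands":{"type":"array"},"grip_force":{"type":"number"}},"required":["commands"]}

```bash
mkdir -p pics; python3 - <<'E'
from station import manip, eyes
import cv2,numpy as np
ims=[]
for n in("scene","top"):
    im=eyes.snapshot(n);cv2.imwrite(f"pics/{n}0.png",im[:,:,::-1])
    p=eyes.camera_params(n);print(n,p)
s=manip.observe();print(s['time_s'],s['position'],np.round(s['eef_rot'],3),s['width'],manip.pinch_z)
E
```

```text
scene {'vfov': 51.67091512101848, 'cx': 254.36457838021775, 'cy': 182.2202523602357, 'position': array([-0.05054519, -0.69788576,  0.59074813]), 'orientation': array([[ 0.83745221,  0.22354237, -0.49870092],
       [-0.54648077,  0.35205717, -0.75987796],
       [ 0.00570632,  0.90889194,  0.41699266]])}
top {'vfov': 50.002853823418334, 'cx': 253.17697598614865, 'cy': 198.7682503300578, 'position': array([0.37691531, 0.12301421, 1.14276418]), 'orientation': array([[ 0.02828361,  0.9901439 , -0.1371681 ],
       [-0.99925117,  0.02438167, -0.03004391],
       [-0.0264034 ,  0.13791513,  0.99009205]])}
0.1 [0.18571709 0.59657233 0.40392375] [[-0.955  0.297 -0.   ]
 [ 0.297  0.955 -0.001]
 [-0.    -0.001 -1.   ]] 0.08775716818027092 0.1633
```

View pics/scene0.png

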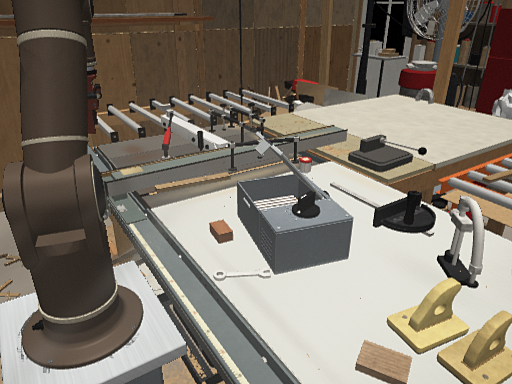

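View pics/top0.png

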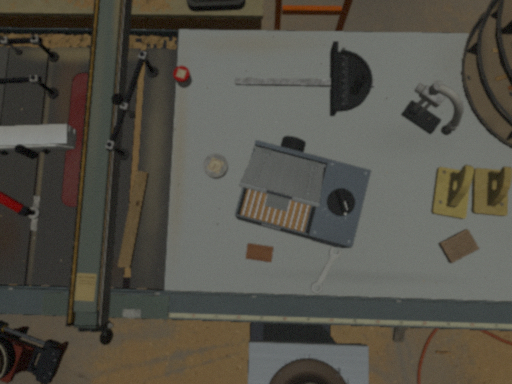

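The cleaner is near (300,195) in the top view, front facing the robot, with the flap open, tin at (215,165), block at (259,253) and spanner at (325,270). I'll enlarge both views to pick points.

```bash
python3 - <<'E'
import cv2,numpy as np
t=cv2.imread("pics/top0.png")[130:260,230:380]; s=cv2.imread("pics/scene0.png")[125:275,230:360]
t=cv2.resize(t,None,fx=3,fy=3,interpolation=cv2.INTER_CUBIC) 
s=cv2.resize(s,None,fx=2.6,fy=2.6,interpolation=cv2.INTER_CUBIC)
t=cv2.convertScaleAbs(t,alpha=1.5)
o=np.zeros((400,800,3),np.uint8);o[:390,:450]=t;o[:390,455:455+s.shape[1]]=s
cv2.imwrite("pics/crop1.png",o)
E
```

```text
(no output)
```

View pics/crop1.png

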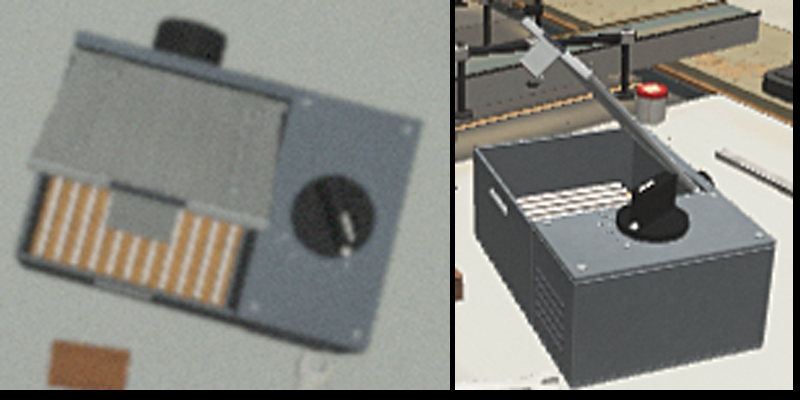

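```bash
cat > h.py <<'E'
import numpy as np, json
from scipy.optimize import least_squares
from station import manip, eyes
def proj(p,P):
    f=192/np.tan(np.radians(p['vfov']/2)); c=(np.asarray(P)-p['position'])@p['orientation']
    return np.stack([p['cx']+f*c[...,0]/-c[...,2],p['cy']-f*c[...,1]/-c[...,2]],-1)
def world(q,L):
    c,s=np.cos(q[2]),np.sin(q[2]); L=np.asarray(L,float)/1000
    return L@np.array([[c,s,0],[-s,c,0],[0,0,1]])+[q[0],q[1],0]
def flap(th,d,y,n=6): 
    return [80-d*np.cos(th)+n*np.sin(th),y,120+d*np.sin(th)+n*np.cos(th)]
E
python3 - <<'E'
from h import *
T=lambda u,v:(230+u/3,130+v/3); S=lambda u,v:(230+(u-455)/2.6,125+v/2.6)
pt,ps=eyes.camera_params("top"),eyes.camera_params("scene")
def pts(q):
    th,H=q[3],q[4]*1000
    a=[[100,-150,H],[-100,-150,H],[-100,150,H],[100,150,H],[0,-95,140]]
    return a, [flap(th,188,144),flap(th,188,-34)]
ot=np.array([T(422,121),T(362,350),T(20,255),T(78,33),T(333,216),T(32,165),T(265,225)])
os_=np.array([S(773,240),S(577,278),S(475,148),S(651,224),S(525,18),S(595,75)])
def r(q):
    a,f=pts(q); A=world(q,a);F=world(q,f)
    return np.r_[(proj(pt,np.r_[A,F])-ot).ravel(),(proj(ps,np.r_[A[[0,1,2,4]],F])-os_).ravel()]
s=least_squares(r,[.5,0,-.2,.8,.126],loss='soft_l1')
print(s.x);print(np.round(r(s.x).reshape(-1,2),1))
q=s.x
for th in(q[3],.35,.06,0):print(th,world(q,flap(th,186,55)))
print(world(q,[0,-95,160]))
json.dump(list(q),open("q.json","w"))
E
```

```text
[ 0.53770515  0.02935453 -0.24004624  0.82548242  0.12008585]
[[ 0.3 -0.4]
 [ 1.7  0.4]
 [-1.9  0.1]
 [-0.1 -1. ]
 [ 0.6 -0.8]
 [-0.8 -0.8]
 [ 1.4  0.5]
 [ 1.4  1.1]
 [-1.   1. ]
 [-1.3 -1.7]
 [ 0.7 -4.1]
 [-0.8 -0.5]
 [-2.5 -1. ]]
0.8254824234479492 [0.51024156 0.09270024 0.26075597]
0.35 [0.46077234 0.10480861 0.18941523]
0.06 [0.44849518 0.10781364 0.13714251]
0 [0.44782061 0.10797875 0.126     ]
[ 0.51511914 -0.06292153  0.16      ]
```

Call:
drive_tool --commands '[{"x": -2, "y": -2, "z": -2, "jaw": 1}, {"x": -5, "y": -5, "z": -4, "jaw": 1}, {"x": -8, "y": -8, "z": -6, "jaw": 1}, {"x": -11, "y": -11, "z": -8, "jaw": 1}, {"x": -14, "y": -14, "z": -10, "jaw": 1}, {"x": -17, "y": -17, "z": -11, "jaw": 1}, {"x": -20, "y": -20, "z": -12, "jaw": 1}, {"x": -23, "y": -23, "z": -12.5, "jaw": 1}, {"x": -26, "y": -26, "z": -12.5, "jaw": 1}, {"x": -28, "y": -28, "z": -12.5, "jaw": 1}]' --grip_force 20

```text
invalid input at $.commands[0]: expected keys wx, wy, wz, x, y, z, jaw
```

```bash
python3 - <<'E'
from h import *; import cv2
p=eyes.camera_params("wrist"); im=eyes.snapshot("wrist");cv2.imwrite("pics/w1.png",im[:,:,::-1])
s=manip.observe();print(s['time_s'],s['position'],np.round(s['eef_rot'],3),s['width'],s['ft_force'])
np.save("w1.npy",p,allow_pickle=True);print(p)
q=json.load(open("q.json"))
print(proj(p,world(q,[flap(q[3],188,144),flap(q[3],188,-34),[0,-95,140],[-100,-150,126]])))
E
```

```text
0.15 [0.18574309 0.59661438 0.4040386 ] [[-0.955  0.297 -0.   ]
 [ 0.297  0.955 -0.001]
 [-0.    -0.001 -1.   ]] 0.08774169601142716 [-0.07332653 -0.7085989  -0.37428582]
{'vfov': 58.291968598012566, 'cx': 251.43535207604043, 'cy': 186.20686577510259, 'position': array([0.11220968, 0.61973209, 0.38310147]), 'orientation': array([[ 0.29649123, -0.91590549, -0.27057363],
       [ 0.95503462,  0.28394312,  0.08535321],
       [-0.00134795, -0.28371367,  0.9589081 ]])}
[[-131.43211512  797.75971338]
 [-353.4234512   803.44865741]
 [-206.18572183  610.91004771]
 [-276.91133792  540.19041063]]
```

View pics/w1.png

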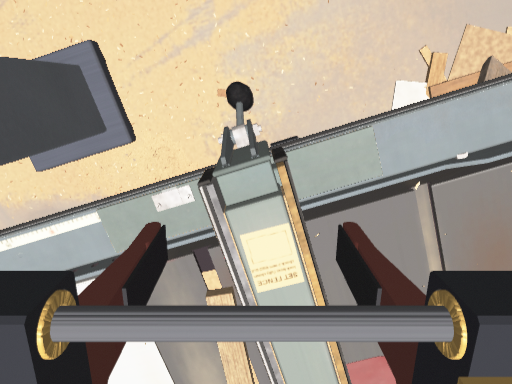

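The move was refused because every key is required, so this picture only shows the start pose, with the fingers in view. I'll resend it with full rows.

Call:
drive_tool --commands '[{"wx": 0, "wy": 0, "wz": 0, "x": -2, "y": -2, "z": -2, "jaw": 1}, {"wx": 0, "wy": 0, "wz": 0, "x": -4.5, "y": -4.5, "z": -3.5, "jaw": 1}, {"wx": 0, "wy": 0, "wz": 0, "x": -7, "y": -7, "z": -5, "jaw": 1}, {"wx": 0, "wy": 0, "wz": 0, "x": -9.5, "y": -9.5, "z": -6.5, "jaw": 1}, {"wx": 0, "wy": 0, "wz": 0, "x": -12, "y": -12, "z": -8, "jaw": 1}, {"wx": 0, "wy": 0, "wz": 0, "x": -14.5, "y": -14.5, "z": -9.5, "jaw": 1}, {"wx": 0, "wy": 0, "wz": 0, "x": -17, "y": -17, "z": -11, "jaw": 1}, {"wx": 0, "wy": 0, "wz": 0, "x": -19.5, "y": -19.5, "z": -12, "jaw": 1}, {"wx": 0, "wy": 0, "wz": 0, "x": -22, "y": -22, "z": -12.5, "jaw": 1}, {"wx": 0, "wy": 0, "wz": 0, "x": -24.5, "y": -24.5, "z": -12.5, "jaw": 1}]' --grip_force 20

```text
time_s: 0.98
position: [0.3475, 0.2882, 0.531]
eef_rot: [[-0.955, 0.297, 0.001], [0.297, 0.955, 0.002], [-0.001, 0.002, -1.0]]
ft_force: [1.3, -0.3, -0.8]
width: 0.0248
grasp_force: 0.0
```

Call:
drive_tool --commands '[{"wx": 0, "wy": 0, "wz": 0, "x": -2.5, "y": -2.5, "z": 0, "jaw": 1}, {"wx": 0, "wy": 0, "wz": 0, "x": -5, "y": -5, "z": 0, "jaw": 1}, {"wx": 0, "wy": 0, "wz": 0, "x": -7.5, "y": -7.5, "z": 0, "jaw": 1}, {"wx": 0, "wy": 0, "wz": 0, "x": -10, "y": -10, "z": 0, "jaw": 1}, {"wx": 0, "wy": 0, "wz": 0, "x": -12, "y": -12, "z": 0, "jaw": 1}, {"wx": 0, "wy": 0, "wz": 0, "x": -12, "y": -12, "z": 0, "jaw": 1}]'

```text
time_s: 1.48
position: [0.4276, 0.1343, 0.5299]
eef_rot: [[-0.952, 0.305, 0.001], [0.305, 0.952, -0.001], [-0.002, -0.001, -1.0]]
ft_force: [-0.3, -0.4, -0.2]
width: 0.0004
grasp_force: 0.0
```

```bash
python3 - <<'E'
from h import *; import cv2
p=eyes.camera_params("wrist"); im=eyes.snapshot("wrist");cv2.imwrite("pics/w2.png",im[:,:,::-1])
s=manip.observe();print(s['time_s'],s['position'],np.round(s['eef_rot'],3),s['width'],s['ft_force'],s['joint_pos'])
np.save("w2.npy",p,allow_pickle=True)
q=json.load(open("q.json"))
print(proj(p,world(q,[flap(q[3],188,144),flap(q[3],188,-34),[0,-95,140],[-100,-150,126],[-100,150,126]])))
E
```

```text
1.5333 [0.42664132 0.13703637 0.52972523] [[-0.953  0.302  0.   ]
 [ 0.302  0.953 -0.   ]
 [-0.     0.    -1.   ]] 0.00019078551945527758 [0.07585327 0.53444356 0.19928864] [-44.89527908  -0.42611356  20.99357172 104.56062525   0.17174728
  75.82125132  48.44836637]
[[341.68800456 288.52676821]
 [126.72719077 301.33819765]
 [118.04591888 273.81332793]
 [ 60.64907383 194.75341742]
 [317.55151591 177.7569729 ]]
```

View pics/w2.png

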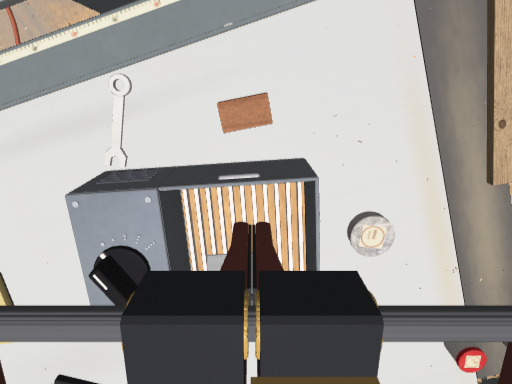

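The wrist view shows the head's front-right top corner at (68,195), the front-left top corner at (318,180) and the skirt centre near (122,275). The errors pull inward with radius, so I'll refit with a radial distortion term per camera.

```bash
python3 - <<'E'
from h import *
T=lambda u,v:(230+u/3,130+v/3); S=lambda u,v:(230+(u-455)/2.6,125+v/2.6)
pt,ps=eyes.camera_params("top"),eyes.camera_params("scene"); pw=np.load("w2.npy",allow_pickle=True).item()
ot=np.array([T(422,121),T(362,350),T(20,255),T(78,33),T(333,216),T(32,165),T(265,225)])
os_=np.array([S(773,240),S(577,278),S(475,148),S(525,18),S(595,75)])
ow=np.array([(68,195),(318,180),(122,275)])
def d(p,P,k):
    f=192/np.tan(np.radians(p['vfov']/2));c=np.array([p['cx'],p['cy']]);x=(proj(p,P)-c)/f
    return c+f*x*(1+k*(x**2).sum(-1,keepdims=True))
def r(q):
    H=q[4]*1000
    A=world(q,[[100,-150,H],[-100,-150,H],[-100,150,H],[100,150,H],[0,-95,H+14]]);F=world(q,[flap(q[3],188,144),flap(q[3],188,-34)])
    return np.r_[(d(pt,np.r_[A,F],q[5])-ot).ravel(),(d(ps,np.r_[A[:3],F],q[6])-os_).ravel(),(d(pw,A[[1,2,4]],q[7])-ow).ravel(),q[5:]*5]
q=least_squares(r,[.5,0,-.2,.8,.126,0,0,0],loss='soft_l1').x
print(q);print(np.round(r(q)[:-3].reshape(-1,2),1))
q[4]=.126
json.dump(list(q),open("q.json","w"))
print("dial",world(q,[0,-95,160]),"bar deg",np.degrees(q[2]+.54))
for th in(q[3],.6,.4,.2,.1,.05,0,-.02):print(th,world(q,flap(th,172,55))+[0,0,.182])
E
```

```text
[ 0.54043928  0.02889048 -0.24453151  0.8124321   0.1208417  -0.10988402
 -0.23406598 -0.06686768]
[[-0.4 -1. ]
 [ 0.9 -0.8]
 [-1.8 -1.3]
 [ 0.4 -2.2]
 [-0.1 -1.4]
 [-0.7 -1.4]
 [ 1.   0.2]
 [ 0.6  0.1]
 [-0.4  0.1]
 [-0.2 -2.2]
 [-0.3  0.1]
 [-2.4 -0.4]
 [-0.4 -0.1]
 [-0.8 -0.6]
 [-0.  -3. ]]
dial [ 0.51743961 -0.06328335  0.16      ] bar deg 16.929097538181093
0.8124321045027896 [0.52082978 0.09046991 0.43099187]
0.6 [0.49692741 0.09643414 0.40407052]
0.4 [0.47993239 0.10067483 0.37450632]
0.2 [0.46897491 0.10340899 0.34205152]
0.1 [0.4659067  0.10417459 0.32514137]
0.05 [0.46499132 0.104403   0.31658892]
0 [0.4644918  0.10452764 0.308     ]
-0.02 [0.46440876 0.10454836 0.30455903]
```

Call:
drive_tool --commands '[{"wx": 0, "wy": 0, "wz": 0, "x": -3.3, "y": -0.5, "z": 0, "jaw": 1}, {"wx": 0, "wy": 0, "wz": 0, "x": -6.6, "y": -1, "z": 1.5, "jaw": 1}, {"wx": 0, "wy": 0, "wz": 0, "x": -9.9, "y": -1.6, "z": 3.5, "jaw": 1}, {"wx": 0, "wy": 0, "wz": 0, "x": -9.9, "y": -1.6, "z": 6, "jaw": 1}, {"wx": 0, "wy": 0, "wz": 0, "x": -9.9, "y": -1.6, "z": 6, "jaw": 1}, {"wx": 0, "wy": 0, "wz": 0, "x": -9.9, "y": -1.6, "z": 6, "jaw": 1}]'

```text
time_s: 2.03
position: [0.515, 0.0963, 0.4686]
eef_rot: [[-0.955, 0.296, -0.004], [0.296, 0.955, -0.001], [0.003, -0.002, -1.0]]
ft_force: [0.8, 0.3, 0.3]
width: 0.0001
grasp_force: 0.0
```

Call:
drive_tool --commands '[{"wx": 0, "wy": 0, "wz": 0, "x": 0, "y": 0, "z": 2, "jaw": 1}, {"wx": 0, "wy": 0, "wz": 0, "x": 0.3, "y": 0, "z": 3.5, "jaw": 1}, {"wx": 0, "wy": 0, "wz": 0, "x": 1.1, "y": 0, "z": 5, "jaw": 1}, {"wx": 0, "wy": 0, "wz": 0, "x": 2, "y": -0.1, "z": 6.6, "jaw": 1}, {"wx": 0, "wy": 0, "wz": 0, "x": 2.9, "y": -0.2, "z": 8.1, "jaw": 1}, {"wx": 0, "wy": 0, "wz": 0, "x": 3.7, "y": -0.2, "z": 9.6, "jaw": 1}, {"wx": 0, "wy": 0, "wz": 0, "x": 4.3, "y": -0.3, "z": 11.2, "jaw": 1}, {"wx": 0, "wy": 0, "wz": 0, "x": 4.8, "y": -0.3, "z": 12.8, "jaw": 1}, {"wx": 0, "wy": 0, "wz": 0, "x": 5.0, "y": -0.3, "z": 13.6, "jaw": 1}, {"wx": 0, "wy": 0, "wz": 0, "x": 5.1, "y": -0.3, "z": 14, "jaw": 1}]'

```text
time_s: 2.87
position: [0.4655, 0.1087, 0.3301]
eef_rot: [[-0.955, 0.295, 0.0], [0.295, 0.955, 0.001], [0.0, 0.001, -1.0]]
ft_force: [-0.5, 0.8, 0.8]
width: 0.0004
grasp_force: 0.3
```

Call:
drive_tool --commands '[{"wx": 0, "wy": 0, "wz": 0, "x": 0.1, "y": -0.2, "z": 0.5, "jaw": 1}, {"wx": 0, "wy": 0, "wz": 0, "x": 0.1, "y": -0.3, "z": 1, "jaw": 1}, {"wx": 0, "wy": 0, "wz": 0, "x": 0.1, "y": -0.3, "z": 1.4, "jaw": 1}, {"wx": 0, "wy": 0, "wz": 0, "x": 0.1, "y": -0.3, "z": 1.7, "jaw": 1}, {"wx": 0, "wy": 0, "wz": 0, "x": 0.1, "y": -0.3, "z": 1.9, "jaw": 1}]'

```text
time_s: 3.28
position: [0.4643, 0.1047, 0.3105]
eef_rot: [[-0.955, 0.297, 0.0], [0.297, 0.955, -0.0], [-0.0, 0.0, -1.0]]
ft_force: [-0.2, 0.9, 0.1]
width: 0.0004
grasp_force: 0.1
```

Call:
drive_tool --commands '[{"wx": 0, "wy": 0, "wz": 0, "x": 0, "y": 0, "z": 0.15, "jaw": 1}, {"wx": 0, "wy": 0, "wz": 0, "x": 0, "y": 0, "z": 0.3, "jaw": 1}, {"wx": 0, "wy": 0, "wz": 0, "x": 0, "y": 0, "z": 0.3, "jaw": 1}]'

```text
time_s: 3.53
position: [0.4642, 0.1046, 0.3074]
eef_rot: [[-0.955, 0.297, -0.0], [0.297, 0.955, -0.0], [-0.0, -0.0, -1.0]]
ft_force: [0.1, 0.3, 1.4]
width: 0.0003
grasp_force: 0.3
```

Call:
drive_tool --commands '[{"wx": 0, "wy": 0, "wz": 0, "x": 0, "y": 0, "z": 0.1, "jaw": 1}, {"wx": 0, "wy": 0, "wz": 0, "x": 0, "y": 0, "z": 0.2, "jaw": 1}, {"wx": 0, "wy": 0, "wz": 0, "x": 0, "y": 0, "z": 0.2, "jaw": 1}]'

```text
time_s: 3.78
position: [0.4642, 0.1046, 0.3055]
eef_rot: [[-0.955, 0.297, 0.0], [0.297, 0.955, -0.0], [-0.0, -0.0, -1.0]]
ft_force: [-1.0, -0.5, 2.3]
width: 0.0005
grasp_force: 0.5
```

```bash
python3 - <<'E'
from h import *; import cv2
im=eyes.snapshot("scene");cv2.imwrite("pics/s2.png",cv2.resize(im[100:275,200:370,::-1],None,fx=3,fy=3,interpolation=cv2.INTER_CUBIC))
s=manip.observe();print(s['position'],s['ft_force'],s['moment'])
E
```

```text
[0.46418651 0.10465215 0.30562856] [ 0.06691479 -0.39974618  0.56276325] [-0.23465212 -0.02919525 -0.03493201]
```

View pics/s2.png

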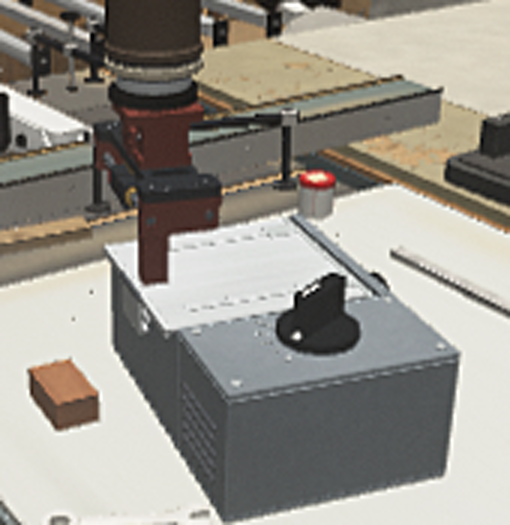

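The flap looks nearly shut, but the low force says it hasn't reached the stop. I'll keep pressing in small steps.

Call:
drive_tool --commands '[{"wx": 0, "wy": 0, "wz": 0, "x": 0, "y": 0, "z": 0.1, "jaw": 1}, {"wx": 0, "wy": 0, "wz": 0, "x": 0, "y": 0, "z": 0.2, "jaw": 1}, {"wx": 0, "wy": 0, "wz": 0, "x": 0, "y": 0, "z": 0.3, "jaw": 1}, {"wx": 0, "wy": 0, "wz": 0, "x": 0, "y": 0, "z": 0.3, "jaw": 1}]'

```text
time_s: 4.17
position: [0.4642, 0.1047, 0.3025]
eef_rot: [[-0.955, 0.297, 0.0], [0.297, 0.955, -0.0], [-0.0, -0.0, -1.0]]
ft_force: [-0.1, -2.1, 1.9]
width: 0.0005
grasp_force: 0.9
```

Call:
drive_tool --commands '[{"wx": 0, "wy": 0, "wz": 0, "x": 0, "y": 0, "z": 0.1, "jaw": 1}, {"wx": 0, "wy": 0, "wz": 0, "x": 0, "y": 0, "z": 0.2, "jaw": 1}, {"wx": 0, "wy": 0, "wz": 0, "x": 0, "y": 0, "z": 0.3, "jaw": 1}, {"wx": 0, "wy": 0, "wz": 0, "x": 0, "y": 0, "z": 0.3, "jaw": 1}]'

```text
time_s: 4.5
position: [0.4643, 0.1044, 0.3017]
eef_rot: [[-0.955, 0.298, 0.0], [0.298, 0.955, 0.001], [0.0, 0.001, -1.0]]
ft_force: [-8.2, -4.6, 32.0]
width: 0.0004
grasp_force: 15.6
```

Hard stop reached at 32 N, so the flap is fully down. The contact height of 0.120 agrees with my fitted 0.121, which puts the real heights about 6 mm below the text. I'll lift off and check the latch.

Call:
drive_tool --commands '[{"wx": 0, "wy": 0, "wz": 0, "x": 0, "y": 0, "z": -0.3, "jaw": 1}, {"wx": 0, "wy": 0, "wz": 0, "x": 0, "y": 0, "z": -1.5, "jaw": 1}, {"wx": 0, "wy": 0, "wz": 0, "x": 0, "y": 0, "z": -4, "jaw": 0}, {"wx": 0, "wy": 0, "wz": 0, "x": 0, "y": 0, "z": -7, "jaw": -1}, {"wx": 0, "wy": 0, "wz": 0, "x": 0, "y": 0, "z": -10, "jaw": -1}, {"wx": 0, "wy": 0, "wz": 0, "x": 0, "y": 0, "z": -12, "jaw": -1}, {"wx": 0, "wy": 0, "wz": 0, "x": 0, "y": 0, "z": -12, "jaw": -1}, {"wx": 0, "wy": 0, "wz": 0, "x": 0, "y": 0, "z": -12, "jaw": -1}]'

```text
time_s: 5.17
position: [0.4642, 0.105, 0.4204]
eef_rot: [[-0.955, 0.297, 0.002], [0.297, 0.955, 0.002], [-0.001, 0.002, -1.0]]
ft_force: [-0.2, 0.0, -0.8]
width: 0.0368
grasp_force: 0.0
```

```bash
python3 - <<'E'
from h import *; import cv2
p=eyes.camera_params("wrist");w=eyes.snapshot("wrist");np.save("w3.npy",p,allow_pickle=True)
im=eyes.snapshot("scene")
a=cv2.resize(im[150:275,220:360,::-1],None,fx=2.05,fy=2.05,interpolation=cv2.INTER_CUBIC)
o=np.zeros((384,800,3),np.uint8);o[:,:512]=w[:,:,::-1];o[:256,513:800]=a[:256,:287]
cv2.imwrite("pics/s3.png",o)
s=manip.observe();print(s['time_s'],s['position'],np.round(s['eef_rot'],3),s['ft_force'],s['width'],s['joint_pos'])
q=json.load(open("q.json"))
print(proj(p,world(q,[[0,-95,134],[0,-95,170],[-100,-150,120],[-100,150,120],flap(0,188,144,0),flap(.3,188,144,0)])))
E
```

```text
5.2667 [0.46373463 0.10494428 0.4186886 ] [[-0.955  0.297 -0.001]
 [ 0.297  0.955 -0.   ]
 [ 0.001 -0.001 -1.   ]] [-0.56956128  0.36653316 -0.47738474] 0.04508132966405559 [-41.15211714   7.86455877  25.31420669 111.72190684  -3.83201758
  61.28759135  58.53365334]
[[ 86.54868129 293.28473563]
 [ 65.59570853 320.0234756 ]
 [  6.69385859 183.93829021]
 [363.28650618 164.3307679 ]
 [356.34855234 155.27959749]
 [380.0915272  183.76335492]]
```

View pics/s3.png

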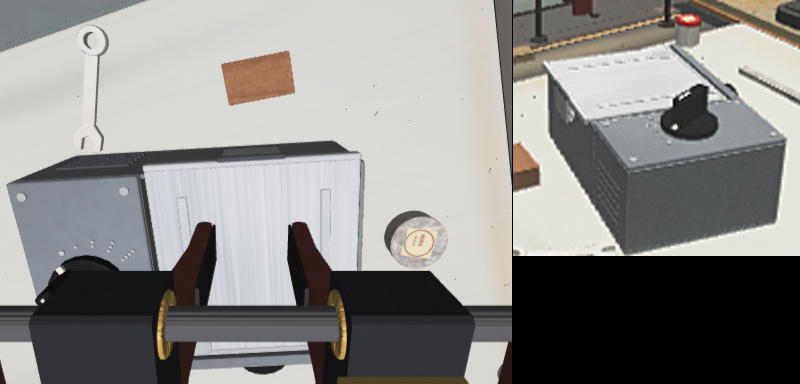

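The flap lies flush and stays shut with no contact, so it is latched. The dial still shows its rest position. Next I'll move over the dial and turn to suit the bar.

Call:
drive_tool --commands '[{"wx": 0, "wy": 0, "wz": -0.1, "x": -2, "y": -2.9, "z": 0, "jaw": -1}, {"wx": 0, "wy": 0, "wz": -0.2, "x": -4, "y": -5.8, "z": 0, "jaw": -1}, {"wx": 0, "wy": 0, "wz": -0.3, "x": -6, "y": -8.7, "z": 0, "jaw": -1}, {"wx": 0, "wy": 0, "wz": -0.4, "x": -8, "y": -11.6, "z": 0, "jaw": -1}, {"wx": 0, "wy": 0, "wz": -0.5, "x": -10.1, "y": -14.5, "z": 0, "jaw": -1}, {"wx": 0, "wy": 0, "wz": -0.6, "x": -10.1, "y": -14.5, "z": 0, "jaw": -1}, {"wx": 0, "wy": 0, "wz": -0.6, "x": -10.1, "y": -14.5, "z": 0, "jaw": -1}, {"wx": 0, "wy": 0, "wz": -0.6, "x": -10.1, "y": -14.5, "z": 0, "jaw": -1}]'

```text
time_s: 5.93
position: [0.5172, -0.0634, 0.4182]
eef_rot: [[-0.957, -0.29, -0.003], [-0.29, 0.957, 0.0], [0.002, 0.001, -1.0]]
ft_force: [0.2, 0.3, 0.2]
width: 0.0876
grasp_force: 0.0
```

```bash
python3 - <<'E'
from h import *; import cv2
p=eyes.camera_params("wrist");w=eyes.snapshot("wrist")
cv2.imwrite("pics/w4.png",w[:,:,::-1])
s=manip.observe();print(s['time_s'],s['position'],np.round(s['eef_rot'],3),s['width'],s['joint_pos'])
q=json.load(open("q.json"))
u=np.r_[world([0,0,q[2]+.54],[-28,0,0])]
c=world(q,[0,-95,170]);print(proj(p,[c,c+u,c-u]),proj(p,world(q,[0,-95,134])))
E
```

```text
5.9833 [ 0.51721316 -0.06273619  0.41849417] [[-0.957 -0.291 -0.002]
 [-0.291  0.957  0.   ]
 [ 0.002  0.001 -1.   ]] 0.08778670038102546 [-21.93148704  13.14904003  28.22461183 106.20118692  -6.97832068
  62.46976066 115.8584295 ]
[[251.38230712 200.86902892]
 [251.37706348 161.54485516]
 [251.38721781 237.6963069 ]] [251.34361678 186.3357264 ]
```

View pics/w4.png

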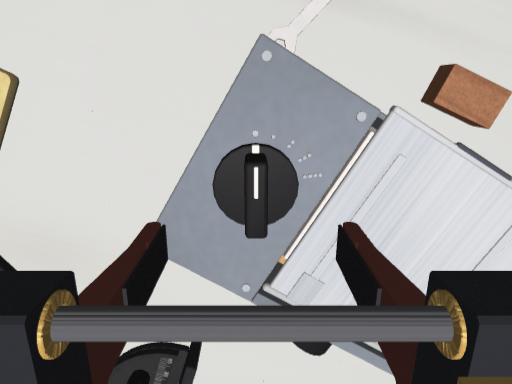

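The bar is aligned with the tool, with its centre at column 256 against a predicted 251. I'll shift about 4 mm along tool +y, then descend and grip.

Call:
drive_tool --commands '[{"wx": 0, "wy": 0, "wz": 0, "x": 0, "y": 0.35, "z": 2, "jaw": -1}, {"wx": 0, "wy": 0, "wz": 0, "x": 0, "y": 0.35, "z": 4, "jaw": -1}, {"wx": 0, "wy": 0, "wz": 0, "x": 0, "y": 0.35, "z": 6, "jaw": -1}, {"wx": 0, "wy": 0, "wz": 0, "x": 0, "y": 0.35, "z": 8, "jaw": -1}, {"wx": 0, "wy": 0, "wz": 0, "x": 0, "y": 0.35, "z": 9.2, "jaw": -1}, {"wx": 0, "wy": 0, "wz": 0, "x": 0, "y": 0.35, "z": 9.8, "jaw": -1}, {"wx": 0, "wy": 0, "wz": 0, "x": 0, "y": 0.35, "z": 9.8, "jaw": 0}, {"wx": 0, "wy": 0, "wz": 0, "x": 0, "y": 0.35, "z": 9.8, "jaw": 0.3}]' --grip_force 25

```text
time_s: 6.65
position: [0.5165, -0.0595, 0.3218]
eef_rot: [[-0.956, -0.294, -0.0], [-0.294, 0.956, 0.0], [0.0, 0.0, -1.0]]
ft_force: [-0.8, -0.0, -0.2]
width: 0.078
grasp_force: 0.0
```

Call:
drive_tool --commands '[{"wx": 0, "wy": 0, "wz": 0, "x": 0, "y": 0, "z": 0, "jaw": 1}, {"wx": 0, "wy": 0, "wz": 0, "x": 0, "y": 0, "z": 0, "jaw": 1}, {"wx": 0, "wy": 0, "wz": 0, "x": 0, "y": 0, "z": 0, "jaw": 1}, {"wx": 0, "wy": 0, "wz": 0, "x": 0, "y": 0, "z": 0, "jaw": 1}, {"wx": 0, "wy": 0, "wz": 0, "x": 0, "y": 0, "z": 0, "jaw": 1}, {"wx": 0, "wy": 0, "wz": 0, "x": 0, "y": 0, "z": 0, "jaw": 1}]'

```text
time_s: 7.15
position: [0.5168, -0.0604, 0.3224]
eef_rot: [[-0.956, -0.294, 0.002], [-0.294, 0.956, 0.0], [-0.002, -0.0, -1.0]]
ft_force: [0.2, 0.3, 5.8]
width: 0.0375
grasp_force: 3.0
```

The width is 37 mm with 6 N upward, so the tips are touching the skirt. I'll raise 5 mm and close again.

Call:
drive_tool --commands '[{"wx": 0, "wy": 0, "wz": 0, "x": 0, "y": 0, "z": -0.5, "jaw": 0}, {"wx": 0, "wy": 0, "wz": 0, "x": 0, "y": 0, "z": -0.5, "jaw": 0.5}, {"wx": 0, "wy": 0, "wz": 0, "x": 0, "y": 0, "z": -0.5, "jaw": 1}, {"wx": 0, "wy": 0, "wz": 0, "x": 0, "y": 0, "z": -0.5, "jaw": 1}, {"wx": 0, "wy": 0, "wz": 0, "x": 0, "y": 0, "z": -0.5, "jaw": 1}, {"wx": 0, "wy": 0, "wz": 0, "x": 0, "y": 0, "z": -0.5, "jaw": 1}, {"wx": 0, "wy": 0, "wz": 0, "x": 0, "y": 0, "z": -0.5, "jaw": 1}, {"wx": 0, "wy": 0, "wz": 0, "x": 0, "y": 0, "z": -0.5, "jaw": 1}]'

```text
time_s: 7.82
position: [0.5164, -0.0604, 0.3265]
eef_rot: [[-0.956, -0.294, -0.0], [-0.294, 0.956, -0.0], [0.0, 0.0, -1.0]]
ft_force: [0.9, -0.3, -1.1]
width: 0.0154
grasp_force: 25.0
```

Gripped at 15.4 mm, matching the bar. Now I'll turn it clockwise to 1.08 rad, stopping short of the fourth click.

Call:
drive_tool --commands '[{"wx": 0, "wy": 0, "wz": 0.06, "x": 0, "y": 0, "z": 0, "jaw": 1}, {"wx": 0, "wy": 0, "wz": 0.12, "x": 0, "y": 0, "z": 0, "jaw": 1}, {"wx": 0, "wy": 0, "wz": 0.18, "x": 0, "y": 0, "z": 0, "jaw": 1}, {"wx": 0, "wy": 0, "wz": 0.24, "x": 0, "y": 0, "z": 0, "jaw": 1}, {"wx": 0, "wy": 0, "wz": 0.3, "x": 0, "y": 0, "z": 0, "jaw": 1}, {"wx": 0, "wy": 0, "wz": 0.36, "x": 0, "y": 0, "z": 0, "jaw": 1}, {"wx": 0, "wy": 0, "wz": 0.42, "x": 0, "y": 0, "z": 0, "jaw": 1}, {"wx": 0, "wy": 0, "wz": 0.48, "x": 0, "y": 0, "z": 0, "jaw": 1}, {"wx": 0, "wy": 0, "wz": 0.54, "x": 0, "y": 0, "z": 0, "jaw": 1}, {"wx": 0, "wy": 0, "wz": 0.54, "x": 0, "y": 0, "z": 0, "jaw": 1}]' --grip_force 35

```text
time_s: 8.65
position: [0.5164, -0.0609, 0.3265]
eef_rot: [[-0.97, 0.242, -0.0], [0.242, 0.97, -0.001], [-0.0, -0.001, -1.0]]
ft_force: [0.0, -3.5, -2.2]
width: 0.0154
grasp_force: 35.0
```

Call:
drive_tool --commands '[{"wx": 0, "wy": 0, "wz": 0.06, "x": 0, "y": 0, "z": 0, "jaw": 1}, {"wx": 0, "wy": 0, "wz": 0.12, "x": 0, "y": 0, "z": 0, "jaw": 1}, {"wx": 0, "wy": 0, "wz": 0.18, "x": 0, "y": 0, "z": 0, "jaw": 1}, {"wx": 0, "wy": 0, "wz": 0.24, "x": 0, "y": 0, "z": 0, "jaw": 1}, {"wx": 0, "wy": 0, "wz": 0.3, "x": 0, "y": 0, "z": 0, "jaw": 1}, {"wx": 0, "wy": 0, "wz": 0.36, "x": 0, "y": 0, "z": 0, "jaw": 1}, {"wx": 0, "wy": 0, "wz": 0.42, "x": 0, "y": 0, "z": 0, "jaw": 1}, {"wx": 0, "wy": 0, "wz": 0.48, "x": 0, "y": 0, "z": 0, "jaw": 1}, {"wx": 0, "wy": 0, "wz": 0.54, "x": 0, "y": 0, "z": 0, "jaw": 1}, {"wx": 0, "wy": 0, "wz": 0.54, "x": 0, "y": 0, "z": 0, "jaw": 1}]'

```text
time_s: 9.48
position: [0.5161, -0.0614, 0.3265]
eef_rot: [[-0.708, 0.706, -0.001], [0.706, 0.708, -0.002], [-0.001, -0.002, -1.0]]
ft_force: [-0.6, -4.7, -1.4]
width: 0.0159
grasp_force: 35.0
```

```bash
python3 - <<'E'
from h import *; import cv2
w=eyes.snapshot("wrist");im=eyes.snapshot("scene")
a=cv2.resize(im[150:275,220:360,::-1],None,fx=2.05,fy=2.05,interpolation=cv2.INTER_CUBIC)
o=np.zeros((384,800,3),np.uint8);o[:,:512]=w[:,:,::-1];o[:256,513:800]=a[:256,:287]
t=eyes.snapshot("top")[165:230,290:362,::-1];o[258:384,513:800]=cv2.resize(cv2.convertScaleAbs(t,alpha=1.5),(140,126)).repeat(1,0)[:, :].copy() if 0 else cv2.copyMakeBorder(cv2.resize(cv2.convertScaleAbs(t,alpha=1.5),(140,126)),0,0,0,147,0)
cv2.imwrite("pics/w5.png",o)
s=manip.observe();R=s['eef_rot'];print(s['time_s'],s['position'],np.round(R,3),s['width'],s['grasp_force'],s['ft_force'],s['moment'],s['joint_pos'])
print("turned",np.arctan2(.294,.956)-np.arctan2(-R[1,0],-R[0,0]))
E
```

```text
9.6333 [ 0.51609671 -0.06140013  0.32645307] [[-0.711  0.704 -0.001]
 [ 0.704  0.711 -0.002]
 [-0.001 -0.002 -1.   ]] 0.015776966801784 35.00135600566864 [-0.83454855 -4.58947237 -1.69447307] [-1.03945148  0.14992159  0.09849577] [-31.01419019  21.77300644  41.2974031  113.05216497 -18.04818842
  51.68533626  64.90907807]
turned 1.0787099073400304
```

View pics/w5.png

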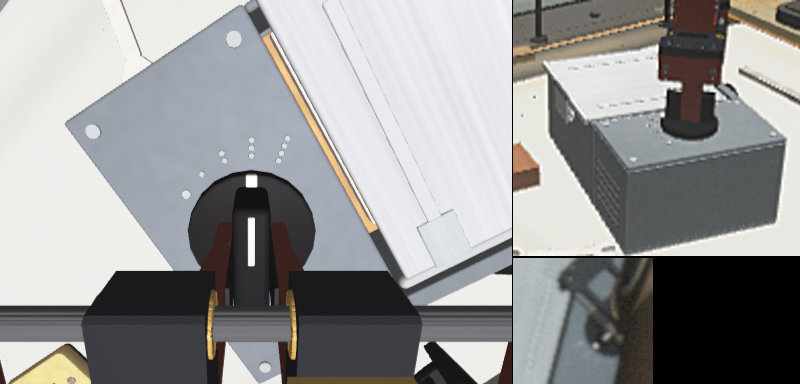

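The pointer lines up with the three-pip mark (both at column 251), and the flap is still shut. The grip opened by 0.4 mm, which hints at a small lag, so I'll nudge 0.025 rad and hold.

Call:
drive_tool --commands '[{"wx": 0, "wy": 0, "wz": 0.025, "x": 0, "y": 0, "z": 0, "jaw": 1}, {"wx": 0, "wy": 0, "wz": 0.025, "x": 0, "y": 0, "z": 0, "jaw": 1}, {"wx": 0, "wy": 0, "wz": 0.025, "x": 0, "y": 0, "z": 0, "jaw": 1}, {"wx": 0, "wy": 0, "wz": 0.025, "x": 0, "y": 0, "z": 0, "jaw": 1}, {"wx": 0, "wy": 0, "wz": 0.025, "x": 0, "y": 0, "z": 0, "jaw": 1}, {"wx": 0, "wy": 0, "wz": 0.025, "x": 0, "y": 0, "z": 0, "jaw": 1}]'

```text
time_s: 10.13
position: [0.5161, -0.0614, 0.3265]
eef_rot: [[-0.693, 0.721, -0.001], [0.721, 0.693, -0.002], [-0.001, -0.002, -1.0]]
ft_force: [-0.3, -4.6, -1.7]
width: 0.0157
grasp_force: 35.0
```

```bash
python3 - <<'E'
from h import *; import cv2
w=eyes.snapshot("wrist")
cv2.imwrite("pics/w6.png",cv2.resize(w[110:290,160:350,::-1],None,fx=3,fy=3))
s=manip.observe();R=s['eef_rot'];print(s['time_s'],s['width'],s['grasp_force'],s['ft_force'],s['moment'])
print("turned",np.arctan2(.294,.956)-np.arctan2(-R[1,0],-R[0,0]))
E
```

```text
10.1833 0.01573923683590374 35.0014454126358 [-0.71206627 -5.03992018 -1.97817817] [-1.14084937  0.17182887  0.11260312]
turned 1.1039790506100138
```

View pics/w6.png

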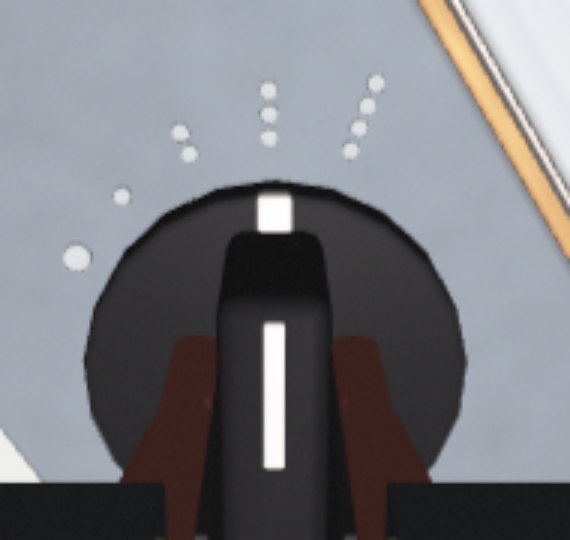

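The pointer is at column 275 and the three-pip mark at 269 in the crop, so the dial sits about 0.02 rad past the third click and is firmly held. I'm handing in.

```bash
python3 -c "
from station import manip;print(manip.close_job())"
```

```text
the job is handed in; nothing more can be done
None
```

I pressed the flap shut and it stayed shut by itself, then turned the dial to the three-pip mark and handed in at about 10 s while still gripping it; the tin, block and spanner were not touched.

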